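Set out the doming punches in order of size

TASK

Set the doming punches out ready for doming a disc: stand all four upright, ball up, in the cups of the rail, one in each cup in order of ball size, with the largest in the cup next to the cube-shaped doming block and the smallest at the far end from it. Do not let any punch fall over on the way.

Things in the scene. Friction and masses are not known exactly. Their poses are not given: they have to be found in the camera images.
- punch_48: largest of four loose steel doming punches: bright ball, 48 mm across, on a dark shank, standing on its flat foot. Origin: centre of the foot's underside; z up. Ball centre 70 mm above the foot, so 94 mm tall; shank 22 mm across at the foot, 17 mm under the ball. About 0.56 kg. Can be gripped from above across the ball at the height of its centre; stands by itself once released
- punch_40: second largest of four loose steel doming punches: bright ball, 40 mm across, on a dark shank, standing on its flat foot. Origin: centre of the foot's underside; z up. Ball centre 70 mm above the foot, so 90 mm tall; shank 22 mm across at the foot, 17 mm under the ball. About 0.38 kg. Can be gripped from above across the ball at the height of its centre; stands by itself once released
- punch_32: second smallest of four loose steel doming punches: bright ball, 32 mm across, on a dark shank, standing on its flat foot. Origin: centre of the foot's underside; z up. Ball centre 70 mm above the foot, so 86 mm tall; shank 22 mm across at the foot, 17 mm under the ball. About 0.25 kg. Can be gripped from above across the ball at the height of its centre; stands by itself once released
- punch_24: smallest of four loose steel doming punches: bright ball, 24 mm across, on a dark shank, standing on its flat foot. Origin: centre of the foot's underside; z up. Ball centre 70 mm above the foot, so 82 mm tall; shank 22 mm across at the foot, 17 mm under the ball. About 0.17 kg. Can be gripped from above across the ball at the height of its centre; stands by itself once released
- cup_a: first, along the rail's +y axis, of four alike pale wooden cups fixed in a row on the rail (centres 58 to 86 mm apart): 46 mm outside, 36 mm inside, 24 mm high, open above, its grey floor 6 mm above its underside. Origin: centre of the underside, on the rail's top (10 mm above the bench); z up
- cup_b: second, along the rail's +y axis, of four alike pale wooden cups fixed in a row on the rail (centres 58 to 86 mm apart): 46 mm outside, 36 mm inside, 24 mm high, open above, its grey floor 6 mm above its underside. Origin: centre of the underside, on the rail's top (10 mm above the bench); z up
- cup_c: third, along the rail's +y axis, of four alike pale wooden cups fixed in a row on the rail (centres 58 to 86 mm apart): 46 mm outside, 36 mm inside, 24 mm high, open above, its grey floor 6 mm above its underside. Origin: centre of the underside, on the rail's top (10 mm above the bench); z up
- cup_d: last, along the rail's +y axis, of four alike pale wooden cups fixed in a row on the rail (centres 58 to 86 mm apart): 46 mm outside, 36 mm inside, 24 mm high, open above, its grey floor 6 mm above its underside. Origin: centre of the underside, on the rail's top (10 mm above the bench); z up
- rail: low aluminium rail fixed to the bench that carries the four cups: 44 x 300 x 10 mm. Origin: centre of its underside; its y axis runs along its length (the row of cups), x across it
- doming_block: fixed steel doming block: a 65 mm cube with one 48 mm dished cup in its top and smaller ones in its sides, standing beyond one end or the other of the rail, 205 to 230 mm from its middle (a flat steel bench block on a black rubber pad stands beyond the other end). Origin: centre of its underside
Not all that is in view belongs to the job. Leave any pink or turquoise look-alike of the punch_40 alone.

How it is judged:
By the outcome, as a careful person would: the job done as asked, in the order asked, and still so for the second after the job is handed in, with the robot touching nothing.
It also fails if it takes over 112 s, if anything falls off the work surface, if the arm or the gripper's body presses on something with over 40 N, if the wrist force passes 120 N, or if a joint passes its speed limit or range.

ROBOT

A 6-joint arm with a two-finger parallel gripper is mounted at the origin on the work surface. World frame = base frame: x ahead of the robot, y to its left, z up, the work surface at z = 0. Lengths are in mm, angles in rad, forces in N, time in s.
With the tool pointing down it reaches from about 350 to 975 mm from the base axis. Payload 7.1 kg.
Tool frame: the origin (TCP) lies at the very end of the fingers, on their centre line; the grasp point (between the pads) lies 19 mm behind it; z points along the fingers, x is the direction in which the jaws open and shut, and the axes are right-handed (so a half turn about z gives the same grasp; the last joint's range is limited). The gripper opens to 88 mm and grips with 3 to 60 N. Pads are 20 mm wide; open, the fingers measure 115 mm over their backs; the gripper's body (75 mm by 178 mm) begins 61 mm behind the grasp point.
Start: joints at [1.16, 0.423, 1.63, -0, 1.089, -0.019], TCP at [238.626, 577.635, 222.675] pointing down, gripper open.
Joint ranges: [-3, 3], [-0.9, 2.11], [0.09, 2.58], [-1.31, 4.45], [0.11, 2.69], [-2.54, 2.54]. Speed limits (rad/s): [2.39, 2.39, 3.01, 3.14, 3.14, 3.14].

INTERFACE

Orientations are given as a rotation vector (axis times angle).
In Python, from workcell import ctrl gives the robot as it stands. The module is installed in compiled form; this text tells all that it offers.
- The arm moves only by the tool move_arm, never from a script. Its argument "motion" is a list of rows, each a list of 2 entries, a list of its own where there are three numbers: the shift along the tool's x, y, z normalised to -1 to 1, where 1 is 150 mm, then the turn, a rotation vector about the tool's x, y, z normalised to -1 to 1, where 1 is 60 degrees. In form: [[[x, y, z], [rx, ry, rz]], ...]. A call has exactly 5 rows; each row is the pose to reach, as a shift and turn from the pose commanded when the call began, along the tool's axes at that moment; what a row does not reach only later rows make up. A row lasts 1/8 s, in which the tool goes at most 62.5 mm and 10.7 degrees, less where a joint would pass 70% of its speed; a pose out of reach is approached as far as the arm can. A call with a number of a shift or a turn outside -1 to 1 is refused whole. A call with a gripper value outside its range is refused whole. "gripper" is the opening, from 0 (shut) to 1 (fully open), set as the call begins (left out, the last holds). The fingers move at their own pace and stop on an object; the grip force is fixed at half the most. Time passes only in rows, so rows that repeat a pose let the fingers close, or fill a call up. It gives the time, the measured TCP pose, the force and the opening at its end, in the units of the state.
- ctrl.get_obs(): the state, without advancing time (a new reading comes with each control period).
- ctrl.get_image(name): name is "scene" or "top" or "wrist"; returns a dict with "pixels" (480x640x3 uint8, red, green, blue), "camera_matrix" (3x3 intrinsics, pixels), "R" (3x3) and "t" (3): a world point X has camera coordinates R X + t; the wrist camera has in their place "mount" (4x4, takes a point from camera to tool coordinates, whose origin is the TCP and whose axes are the tool frame's). Camera axes: x right, y down, z forward; pixel columns grow to the right and rows downward; lengths in mm; the calibration is good to about 2 mm. A picture is of the moment at which its call begins: read the wrist's pose just before it. There is no depth.
- ctrl.close_job(): hands the job in, once; it reports no verdict.
Trained networks look in the newest picture that a camera, given by its name, has taken for a name from the list of things; names that differ only in an ending like _2 or _b are one class to them, and where a whole thing is asked for, a point or a joint stands for the part that bears it (a point fixed in the world has none). Each returns a list of dicts, best first, with "p" (0 to 1); they miss things now and then, are a little off and sometimes report something else, mostly with a low value. They report only what shows in the picture. A call takes as long as a camera call. They do not tell look-alikes from the thing itself.
- ctrl.boxes_of(camera, name): "location" ([x, y, z] in mm, in world coordinates, good to about 4 mm: the middle of the surface that is visible of it).
- ctrl.regions_of(camera, name): "mask" (480x640 bool, what is visible of it).
- ctrl.pinpoint(camera, name): "location" ([x, y, z] in mm, in world coordinates, good to about 4 mm: a listed point, or the origin of a listed thing).
The state is a dict: "t": time; "qpos": joint angles; "qvel": joint speeds; "joint_torque": joint torques, N m; "ee_pos": TCP position; "orientation": TCP orientation; "ft_force": force on the tool from outside, world axes, zero at the start; "moment": the same for the moment, N m; "width": finger opening in mm.
Only numpy, scipy, OpenCV 4.12 (cv2) and the standard library are available. Lean on these libraries where they do the work, as an engineer would, in place of code of your own. Each camera call takes 0.05 s, during which the arm holds its last target.

## Working session

There is one attempt and no reset: what is moved stays moved. The work goes in short steps, Python scripts to look and compute and a tool call to move; the robot and the scene stay as the last step left them, time stands still between calls to the robot, and variables do not carry over. Pictures are saved under pics/ and viewed, and the job is handed in when it is done.

Besides the shell and the picture viewer there is one more tool, called as a command line: name --argument value ..., lists and objects as JSON in quotes. move_arm: Moves the arm, as the interface text tells. Its arguments: {"type":"object","properties":{"motion":{"type":"array","items":{"type":"array"}},"gripper":{"type":"number"}},"required":["motion"]}

```bash
mkdir -p pics
cat > h.py <<'E'
import numpy as np, cv2
from workcell import ctrl
from scipy.spatial.transform import Rotation as Ro
def save(im,name): cv2.imwrite('pics/'+name+'.png', im['pixels'][:,:,::-1])
def ray(im,u,v,z):
    K=im['camera_matrix'];R=im['R'];t=im['t']
    d=R.T@np.linalg.solve(K,[u,v,1.]);c=-R.T@t
    s=(z-c[2])/d[2];return c+s*d
def proj(im,X):
    p=im['camera_matrix']@(im['R']@np.array(X,float)+im['t']);return p[:2]/p[2]
E
python3 - <<'E'
from h import *
o=ctrl.get_obs()
for k,v in o.items(): print(k,np.round(v,3))
for n in ['top','scene']:
    im=ctrl.get_image(n); save(im,n+'0'); 
    print(n,np.round(im['camera_matrix'],1).tolist(),np.round(im['R'],3).tolist(),np.round(im['t'],1))
E
```

```text
t 0.0
qpos [ 1.16   0.424  1.631 -0.     1.089 -0.019]
qvel [-0.001  0.001 -0.001  0.    -0.001 -0.001]
joint_torque [-3.0000e-03 -5.4463e+01 -2.7367e+01  6.4000e-02  2.3000e-02 -0.0000e+00]
ee_pos [238.426 577.148 221.908]
orientation [ 2.611e+00  1.746e+00 -2.000e-03]
ft_force [-0.28  -0.716  0.583]
moment [-0.027  0.002 -0.021]
width 88.079
top [[496.6, 0.0, 314.4], [0.0, 496.6, 245.0], [0.0, 0.0, 1.0]] [[-0.006, -1.0, 0.016], [-0.988, 0.004, -0.154], [0.154, -0.017, -0.988]] [-37.5 488.5 941.9]
scene [[480.2, 0.0, 319.4], [0.0, 480.2, 241.9], [0.0, 0.0, 1.0]] [[-0.772, 0.635, 0.006], [0.426, 0.525, -0.736], [-0.471, -0.567, -0.676]] [ 396.2 -181.7 1237.8]
```

View pics/top0.png

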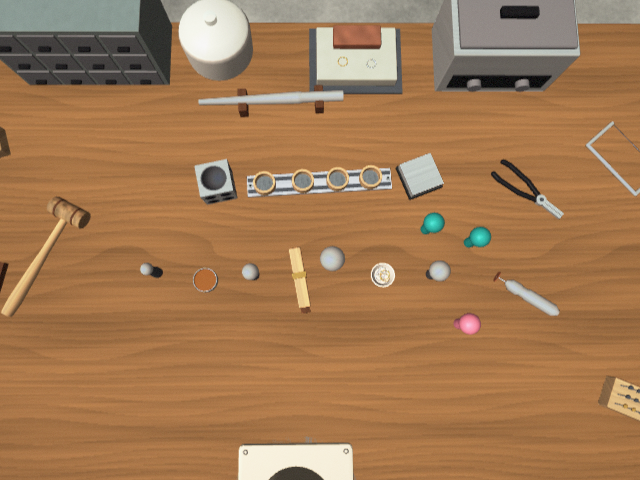

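View pics/scene0.png

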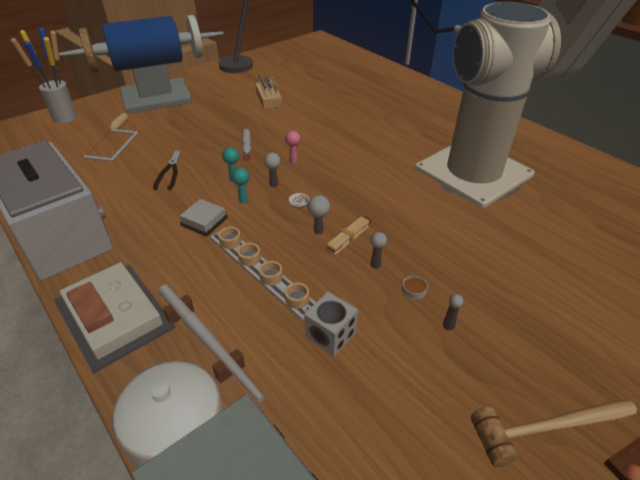

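Run:
```python
from h import *
ims={n:ctrl.get_image(n) for n in ['top','scene']}
for n in ['punch_48','cup_a','rail','doming_block']:
    for c in ['top','scene']:
        for d in ctrl.pinpoint(c,n): print(n,c,np.round(d['location'],1),round(d['p'],2),np.round(proj(ims[c],d['location'])))
for n in ['punch_48']:
    for c in ['top','scene']:
        for d in ctrl.regions_of(c,n):
            m=d['mask'];y,x=np.nonzero(m);print('mask',n,c,m.sum(),x.min(),x.max(),y.min(),y.max(),round(d['p'],2))
# ball circles
for c in ['top','scene']:
    im=cv2.cvtColor(ims[c]['pixels'],cv2.COLOR_RGB2HSV)
print(ctrl.get_obs()['t'])
big=cv2.resize(ims['top']['pixels'][150:340,120:500],None,fx=2.1,fy=2.1,interpolation=cv2.INTER_CUBIC)
cv2.imwrite('pics/topcrop.png',big[:,:,::-1])
```

```text
punch_48 top [ 522.4 -271.9    3.5] 0.96 [427. 231.]
punch_48 top [ 432.5 -278.1   -0.7] 0.9 [431. 275.]
punch_48 top [ 334.2 -326.9   -0.8] 0.83 [457. 323.]
punch_48 top [432.8  81.4  -2. ] 0.82 [255. 275.]
punch_48 top [438.7 282.   -1.6] 0.8 [155. 273.]
punch_48 top [456.8 -71.1  -0.9] 0.72 [329. 263.]
punch_48 top [ 502.  -356.5   -0.6] 0.58 [467. 241.]
punch_48 scene [ 529.1 -270.4    1. ] 0.93 [242. 200.]
punch_48 scene [443.  278.8   2.5] 0.89 [447. 326.]
punch_48 scene [ 438.  -273.9   -1.8] 0.87 [273. 186.]
punch_48 scene [435.4  88.5  -1.6] 0.81 [376. 267.]
punch_48 scene [ 502.8 -353.7    0.6] 0.66 [233. 181.]
punch_48 scene [ 330.2 -327.6    3.2] 0.57 [294. 160.]
cup_a top [629.7 -84.1   4.4] 0.95 [335. 180.]
cup_a top [622.3 -12.3  10.5] 0.88 [300. 183.]
cup_a top [621.1  61.7  10.9] 0.85 [265. 184.]
cup_a top [ 631.7 -158.7    6. ] 0.69 [371. 179.]
cup_a scene [622.1  64.3   8.6] 0.76 [296. 301.]
cup_a scene [ 632.2 -148.5   10.5] 0.71 [231. 243.]
cup_a scene [623.2 -18.4  11.9] 0.69 [270. 275.]
cup_a scene [628.2 -85.6   6.9] 0.56 [250. 259.]
rail top [626.  -47.1   1.7] 0.91 [317. 183.]
rail scene [627.6 -51.1  -1.9] 0.78 [260. 272.]
doming_block top [617.1 157.9   0.8] 0.86 [219. 187.]
doming_block scene [618.9 158.    3. ] 0.97 [330. 333.]
mask punch_48 top 457 320 343 248 271 0.9
mask punch_48 top 456 454 481 313 334 0.76
mask punch_48 top 396 421 444 213 234 0.75
mask punch_48 top 370 427 449 261 281 0.68
mask punch_48 top 247 242 259 264 280 0.65
mask punch_48 top 205 140 162 264 277 0.62
mask punch_48 top 397 464 490 227 247 0.6
mask punch_48 scene 310 264 279 153 185 0.87
mask punch_48 scene 401 370 386 232 267 0.84
mask punch_48 scene 267 223 238 148 177 0.77
mask punch_48 scene 319 285 299 130 162 0.7
mask punch_48 scene 518 307 329 195 232 0.62
mask punch_48 scene 414 443 462 294 329 0.62
0.7
```

View pics/topcrop.png

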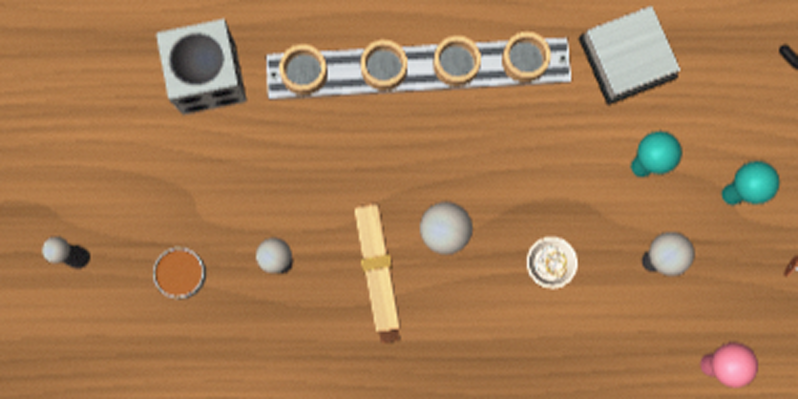

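```bash
cat > meas.py <<'E'
from h import *
def balls(c,im,guess):
    hsv=cv2.cvtColor(im['pixels'],cv2.COLOR_RGB2HSV)
    out={}
    for k,(x,y,d) in guess.items():
        u,v=proj(im,[x,y,70]); w=22
        u0,v0=int(u)-w,int(v)-w
        S=hsv[v0:v0+2*w,u0:u0+2*w]
        S=cv2.resize(S,None,fx=4,fy=4,interpolation=cv2.INTER_LINEAR)
        m=((S[:,:,1]<70)&(S[:,:,2]>85)).astype(np.uint8)
        n,l,st,ce=cv2.connectedComponentsWithStats(m)
        i=max(range(1,n),key=lambda i:st[i,4])
        cs,_=cv2.findContours((l==i).astype(np.uint8),cv2.RETR_EXTERNAL,cv2.CHAIN_APPROX_NONE)
        (cx,cy),r=cv2.minEnclosingCircle(max(cs,key=len))
        uv=np.array([u0+(cx+.5)/4-.5,v0+(cy+.5)/4-.5])
        out[k]=(uv,r/4); 
        X=ray(im,*uv,70); dep=(im['R']@X+im['t'])[2]
        print(c,k,np.round(uv,1),'X',np.round(X,1),'diam',round(2*r/4*dep/im['camera_matrix'][0,0],1))
    return out
def tri(im1,p1,im2,p2):
    P=[i['camera_matrix']@np.c_[i['R'],i['t']] for i in(im1,im2)]
    X=cv2.triangulatePoints(P[0],P[1],np.array(p1,float).reshape(2,1),np.array(p2,float).reshape(2,1));return (X[:3]/X[3]).ravel()
E
python3 - <<'E'
from meas import *
g={'24':(440,280,24),'32':(434,85,32),'48':(457,-71,48),'40':(435,-276,40)}
ims={n:ctrl.get_image(n) for n in ['top','scene']}
a=balls('top',ims['top'],g);b=balls('scene',ims['scene'],g)
for k in g: print(k,np.round(tri(ims['top'],a[k][0],ims['scene'],b[k][0]),1))
for c in ims:
    im=ims[c];hsv=cv2.cvtColor(im['pixels'],cv2.COLOR_RGB2HSV)
    for i,(x,y) in enumerate([(630,-154),(629,-85),(623,-15),(621,63)]):
        u,v=proj(im,[x,y,34]);w=24;u0,v0=int(u)-w,int(v)-w
        S=cv2.resize(hsv[v0:v0+2*w,u0:u0+2*w],None,fx=4,fy=4)
        m=((S[:,:,1]>75)&(S[:,:,2]>175)).astype(np.uint8)
        n,l,st,ce=cv2.connectedComponentsWithStats(m)
        j=max(range(1,n),key=lambda i:st[i,4])
        mm=(l==j).astype(np.uint8)
        cs,_=cv2.findContours(mm,cv2.RETR_EXTERNAL,cv2.CHAIN_APPROX_NONE)
        cc=cv2.convexHull(max(cs,key=len)); e=cv2.fitEllipse(cc)
        uv=[u0+(e[0][0]+.5)/4-.5,v0+(e[0][1]+.5)/4-.5]
        print(c,'cup',i,np.round(uv,1),'axes',np.round(np.array(e[1])/4,1),np.round(ray(im,*uv,34),1))
E
```

```text
top 24 [146.1 268.7] X [439.4 278.2  70. ] diam 24.4
top 32 [249.9 271.6] X [433.   82.8  70. ] diam 32.5
top 48 [331.9 258.2] X [457.9 -72.6  70. ] diam 47.1
top 40 [439.  270.6] X [ 433.2 -276.    70. ] diam 41.4
scene 24 [456.1 300.6] X [439.2 279.6  70. ] diam 23.3
scene 32 [378.6 239.4] X [432.5  83.8  70. ] diam 30.2
scene 48 [311.9 201.6] X [458.6 -92.2  70. ] diam 78.9
scene 40 [272. 160.] X [ 431.3 -277.9   70. ] diam 38.2
24 [439.1 278.9  69.3]
32 [432.7  83.2  69.7]
48 [461.7 -76.8  79.4]
40 [ 432.9 -275.5   71.9]
top cup 0 [378.7 156.1] axes [10.7 78.9] [ 672.4 -172.7   34. ]
top cup 1 [348.2 155.3] axes [ 7.5 83.7] [ 674.1 -110.3   34. ]
top cup 2 [298.4 177.8] axes [23.4 32.9] [626.7  -8.4  34. ]
top cup 3 [263.4 180.8] axes [23.  24.4] [620.7  62.1  34. ]Traceback (most recent call last):
  File "<stdin>", line 13, in <module>
ValueError: max() iterable argument is empty
```

Run:
```python
from meas import *
im=ctrl.get_image('top')
hsv=cv2.cvtColor(im['pixels'],cv2.COLOR_RGB2HSV)
x0,y0,s=235,150,5
S=cv2.resize(im['pixels'][y0:y0+60,x0:x0+165],None,fx=s,fy=s,interpolation=cv2.INTER_CUBIC)
H=cv2.cvtColor(S,cv2.COLOR_RGB2HSV)
# template: ring of saturation, radii from geometry at z=34
sat=((H[:,:,1]>80)&(H[:,:,2]>140)).astype(np.float32)
for i,(x,y) in enumerate([(630,-154),(629,-85),(623,-15),(621,63)]):
    best=None
    for dx in np.arange(-10,10.1,.5):
        for dy in np.arange(-10,10.1,.5):
            th=np.linspace(0,2*np.pi,60,endpoint=False)
            sc=0
            for r,w in [(19.,1),(20.5,1),(22,1),(25.5,-1.),(14,-1)]:
                P=np.stack([x+dx+r*np.cos(th),y+dy+r*np.sin(th),np.full(60,34.)])
                q=im['camera_matrix']@(im['R']@P+im['t'][:,None]);q=q[:2]/q[2]
                uu=np.round((q[0]-x0+.5)*s-.5).astype(int);vv=np.round((q[1]-y0+.5)*s-.5).astype(int)
                sc+=w*sat[vv.clip(0,sat.shape[0]-1),uu.clip(0,sat.shape[1]-1)].mean()
            if best is None or sc>best[0]: best=(sc,x+dx,y+dy)
    print(i,best,np.round(proj(im,[best[1],best[2],34]),1))
    P=[proj(im,[best[1]+20.5*np.cos(t),best[2]+20.5*np.sin(t),34]) for t in np.linspace(0,6.28,40)]
    for p in P: cv2.circle(S,tuple(int(k) for k in ((p-[x0,y0]+.5)*s-.5)),1,(255,0,0),-1)
cv2.imwrite('pics/cups.png',S[:,:,::-1][:, :800]);
```

```text
0 (np.float32(2.5666666), np.float64(629.5), np.float64(-153.5)) [369.8 176.4]
1 (np.float32(2.5833333), np.float64(625.5), np.float64(-86.5)) [336.9 178.4]
2 (np.float32(2.6000001), np.float64(622.5), np.float64(-16.5)) [302.4 179.9]
3 (np.float32(2.5333333), np.float64(618.0), np.float64(61.5)) [263.7 182.1]
```

View pics/cups.png

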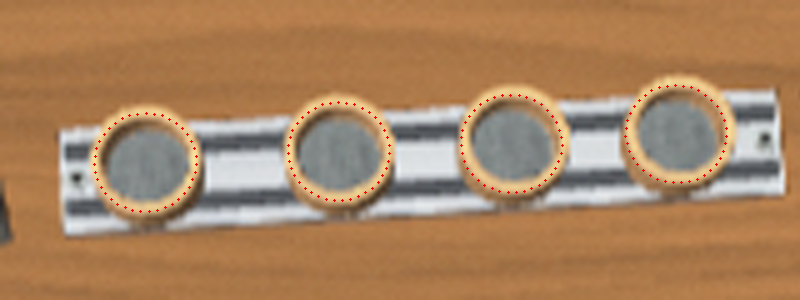

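```bash
cat > go.py <<'E'
import sys
from h import *
def go(x,y,z,yaw=0.):
    o=ctrl.get_obs();R=Ro.from_rotvec(o['orientation'])
    T=Ro.from_matrix(np.array([[np.cos(yaw),np.sin(yaw),0],[np.sin(yaw),-np.cos(yaw),0],[0,0,-1]]))
    d=R.inv().apply(np.array([x,y,z])-o['ee_pos'])/150
    r=(R.inv()*T).as_rotvec()/np.radians(60)
    print('t',o['t'],'pos',np.round(o['ee_pos'],1),'F',np.round(o['ft_force'],1),'w',round(float(o['width']),1),'q',np.round(o['qpos'],2))
    print('shift',np.round(d,3),'turn',np.round(r,3))
if __name__=='__main__': go(*map(float,sys.argv[1:]))
E
python3 go.py 439.3 278.6 160
python3 - <<'E'
from h import *
im=ctrl.get_image('top')
S=[]
for u,v in [(148,270),(250,271),(332,258),(439,270)]:
    S.append(cv2.resize(im['pixels'][v-20:v+20,u-20:u+20],(200,200),interpolation=cv2.INTER_CUBIC))
cv2.imwrite('pics/four.png',np.hstack(S)[:,:,::-1])
E
```

```text
t 0.85 pos [238.6 577.6 222.7] F [-0.6 -0.4 -0. ] w 88.1 q [ 1.16  0.42  1.63 -0.    1.09 -0.02]
shift [-1.331  1.998  0.418] turn [0.    0.    1.126]
```

View pics/four.png

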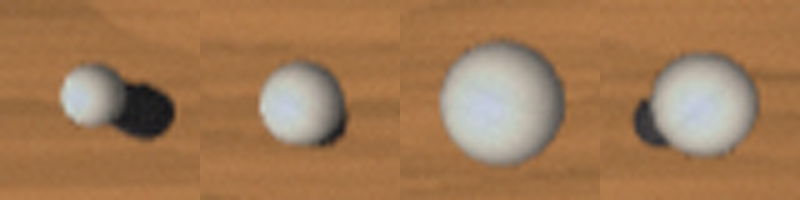

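Pictures so far: the four grey punches' balls are at top-view pixels (146,269) for 24 mm, (250,272) for 32, (332,258) for 48 and (439,271) for 40. The measured diameters agree with those sizes. Possible mix-ups are the turquoise balls at (433,222) and (480,237) and the pink one at (470,324), all ruled out by colour. The block is at (214,180), next to the cup at (264,182).

move_arm --motion '[[[-0.2,0.3,0],[0,0,0.17]],[[-0.4,0.6,0],[0,0,0.34]],[[-0.6,0.9,0.05],[0,0,0.5]],[[-0.66,1,0.1],[0,0,0.67]],[[-0.66,1,0.1],[0,0,0.8]]]' --gripper 0.7

```text
t: 1.52
ee_pos: [340.2, 427.2, 207.3]
orientation: [3.097, 0.522, -0.001]
ft_force: [-0.5, -0.2, 0.0]
width: 61.5
```

```bash
python3 go.py 439.3 278.6 160
```

```text
t 1.525 pos [340.2 427.2 207.3] F [-0.5 -0.2  0. ] w 61.5 q [ 0.88  0.33  1.82 -0.    1.    0.54]
shift [0.3   1.153 0.316] turn [0.001 0.001 0.319]
```

move_arm --motion '[[[0.1,0.3,0.05],[0,0,0.1]],[[0.2,0.6,0.1],[0,0,0.2]],[[0.3,0.9,0.15],[0,0,0.3]],[[0.3,1,0.2],[0,0,0.32]],[[0.3,1,0.2],[0,0,0.32]]]'

```text
t: 2.15
ee_pos: [431.6, 301.8, 177.1]
orientation: [3.141, 0.009, -0.002]
ft_force: [-0.2, 0.8, 0.2]
width: 61.9
```

```bash
python3 go.py 439.3 278.6 140
python3 - <<'E'
from h import *
im=ctrl.get_image('wrist');save(im,'w1');print(im['mount'])
E
```

```text
t 2.15 pos [431.6 301.8 177.1] F [-0.2  0.8  0.2] w 61.9 q [0.59 0.34 1.88 0.   0.92 0.58]
shift [0.051 0.155 0.248] turn [0.001 0.001 0.005]
[[ 9.99999983e-01 -1.72380286e-04 -6.50889387e-05 -3.86453678e-01]
 [ 1.83631730e-04  9.61476067e-01  2.74888592e-01 -7.42623549e+01]
 [ 1.51960826e-05 -2.74888600e-01  9.61476083e-01 -1.61135397e+02]
 [ 0.00000000e+00  0.00000000e+00  0.00000000e+00  1.00000000e+00]]
```

View pics/w1.png

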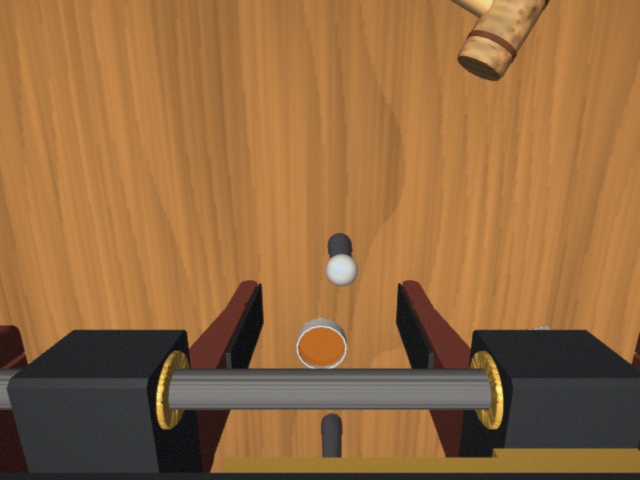

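```bash
cat >> h.py <<'E'
def wray(o,im,u,v,z):
    M=im['mount'];R=Ro.from_rotvec(o['orientation']).as_matrix()
    d=R@(M[:3,:3]@np.linalg.solve(im['camera_matrix'],[u,v,1.]));c=R@M[:3,3]+o['ee_pos']
    return c+d*(z-c[2])/d[2]
E
python3 -c "
from h import *
o=ctrl.get_obs();im=ctrl.get_image('wrist');print(wray(o,im,342,270,70))"; python3 go.py 439.3 278.6 130
```

```text
[440.60867074 279.07611219  70.        ]
t 2.25 pos [431.6 303.3 177.8] F [-0.4 -0.4  0.4] w 61.6 q [0.59 0.34 1.88 0.   0.92 0.58]
shift [0.05  0.165 0.319] turn [-0.     0.     0.007]
```

move_arm --motion '[[[0.056,0.161,0.2],[0,0,0.007]],[[0.056,0.161,0.4],[0,0,0.007]],[[0.056,0.161,0.6],[0,0,0.007]],[[0.056,0.161,0.75],[0,0,0.007]],[[0.056,0.161,0.845],[0,0,0.007]]]'

```text
t: 2.88
ee_pos: [439.9, 279.6, 50.2]
orientation: [3.141, 0.002, -0.001]
ft_force: [-0.3, -0.0, -0.2]
width: 61.2
```

move_arm --motion '[[[0,0,0],[0,0,0]],[[0,0,0],[0,0,0]],[[0,0,0],[0,0,0]],[[0,0,0],[0,0,0]],[[0,0,0],[0,0,0]]]' --gripper 0

```text
t: 3.5
ee_pos: [440.9, 278.6, 51.5]
orientation: [-3.141, 0.002, -0.001]
ft_force: [-0.4, -0.3, 4.3]
width: 22.6
```

```bash
python3 go.py 440 279 51
```

```text
t 3.5 pos [440.9 278.6  51.5] F [-0.4 -0.3  4.3] w 22.6 q [0.54 0.54 1.95 0.   0.65 0.54]
shift [-0.006 -0.003  0.003] turn [-0.    -0.001 -0.001]
```

move_arm --motion '[[[0,0,0],[0,0,0]],[[0,0,-0.02],[0,0,0]],[[0,0,-0.06],[0,0,0]],[[0,0,-0.1],[0,0,0]],[[0,0,-0.1],[0,0,0]]]'

```text
t: 4.12
ee_pos: [440.9, 278.7, 66.5]
orientation: [-3.141, 0.002, -0.001]
ft_force: [-0.6, 0.0, -2.1]
width: 22.4
```

```bash
python3 go.py 440 279 190;  python3 - <<'E'
from h import *
im=ctrl.get_image('wrist');save(im,'w2')
im=ctrl.get_image('scene')
cv2.imwrite('pics/s2.png',cv2.resize(im['pixels'][220:360,380:540],(640,560))[:,:,::-1])
E
```

```text
t 4.125 pos [440.9 278.7  66.5] F [-0.6  0.  -2.1] w 22.4 q [ 0.54  0.52  1.95 -0.    0.68  0.54]
shift [-0.006 -0.003 -0.823] turn [-0.001 -0.001 -0.001]
```

View pics/s2.png

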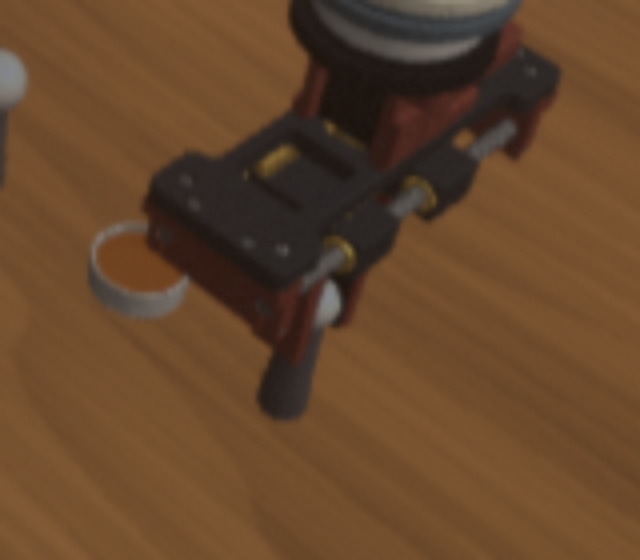

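View pics/w2.png

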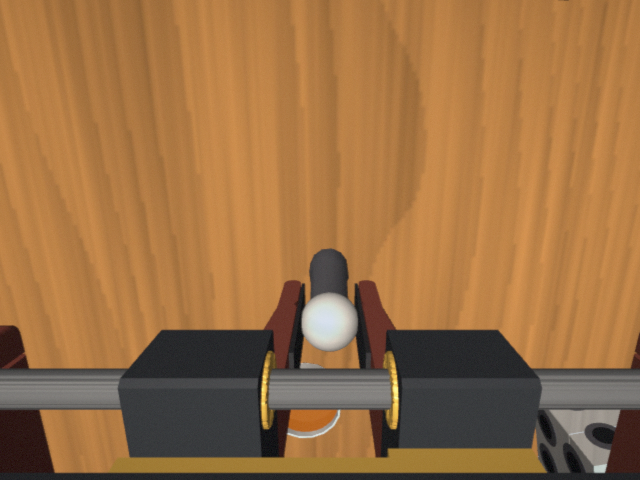

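```bash
cat >> h.py <<'E'
def wproj(o,im,X):
    M=im['mount'];R=Ro.from_rotvec(o['orientation']).as_matrix()
    c=M[:3,:3].T@(R.T@(np.array(X,float)-o['ee_pos'])-M[:3,3]);p=im['camera_matrix']@c;return p[:2]/p[2]
E
python3 - <<'E'
from h import *
o=ctrl.get_obs();im=ctrl.get_image('wrist')
zb=o['ee_pos'][2]+19
for dz in (0,-4): 
  X=wray(o,im,330,322,zb+dz);print(X,wproj(o,im,X),'foot vertical',wproj(o,im,X-[0,0,70]), 'foot rim', wproj(o,im,X-[0,-11,70]),wproj(o,im,X-[0,11,70]))
sc=ctrl.get_image('scene');print(proj(sc,X),proj(sc,X-[0,0,70]), [(380+283/4,220+400/4)])
E
```

```text
[440.52034592 278.35477102  85.03906783] [330. 322.] foot vertical [329.77351372 265.18251101] foot rim [329.75318035 247.10919681] [329.79330666 282.77547189]
[440.5260065  276.26191112  81.03906783] [330. 322.] foot vertical [329.7778894  266.28021528] foot rim [329.75801269 248.5754403 ] [329.79724789 283.52340459]
[455.31601641 295.55291731] [447.6733166  321.19212802] [(450.75, 320.0)]
```

move_arm --motion '[[[0,0,-0.15],[0,0,0]],[[0,0,-0.4],[0,0,0]],[[0.02,0.05,-0.65],[0,0,0]],[[0.1,0.2,-0.8],[0,0,0]],[[0.2,0.45,-0.83],[0,0,0]]]'

```text
t: 4.95
ee_pos: [471.7, 211.3, 192.2]
orientation: [-3.14, -0.001, -0.005]
ft_force: [-0.6, 0.2, -1.9]
width: 22.6
```

move_arm --motion '[[[0.11,0.26,0],[0,0,0]],[[0.22,0.52,0],[0,0,0]],[[0.33,0.78,0],[0,0,0]],[[0.42,0.95,0],[0,0,0]],[[0.45,1,0],[0,0,0]]]'

```text
t: 5.58
ee_pos: [538.2, 59.5, 190.2]
orientation: [3.142, -0.005, -0.001]
ft_force: [0.3, 0.6, -1.9]
width: 22.4
```

```bash
python3 go.py 629.5 -153.5 180
```

```text
t 5.575 pos [538.2  59.5 190.2] F [ 0.3  0.6 -1.9] w 22.4 q [ 0.09  0.34  1.84 -0.    0.96  0.09]
shift [0.613 1.418 0.068] turn [ 0.     0.    -0.003]
```

move_arm --motion '[[[0.11,0.26,0],[0,0,0]],[[0.22,0.52,0],[0,0,0]],[[0.33,0.78,0],[0,0,0]],[[0.42,0.97,0],[0,0,0]],[[0.43,1,0],[0,0,0]]]'

```text
t: 6.2
ee_pos: [602.5, -90.0, 190.0]
orientation: [-3.142, 0.004, 0.0]
ft_force: [0.6, 0.0, -2.2]
width: 22.3
```

```bash
python3 go.py 629.5 -153.5 130
```

```text
t 6.2 pos [602.5 -90.  190. ] F [ 0.6  0.  -2.2] w 22.3 q [-0.17  0.44  1.69  0.    1.01 -0.17]
shift [0.181 0.423 0.4  ] turn [-0.     0.    -0.003]
```

move_arm --motion '[[[0.09,0.21,0.1],[0,0,0]],[[0.17,0.41,0.25],[0,0,0]],[[0.181,0.423,0.42],[0,0,0]],[[0.181,0.423,0.53],[0,0,0]],[[0.181,0.423,0.53],[0,0,0]]]'

```text
t: 6.82
ee_pos: [627.9, -151.2, 109.5]
orientation: [-3.141, 0.0, 0.005]
ft_force: [0.1, -0.3, -1.9]
width: 22.6
```

```bash
python3 go.py 629.5 -153.5 67.5;python3 - <<'E'
from h import *
im=ctrl.get_image('wrist');save(im,'w3')
im=ctrl.get_image('scene')
cv2.imwrite('pics/s3.png',cv2.resize(im['pixels'][150:330,160:360],(800,720))[:600,:,::-1])
E
```

```text
t 6.825 pos [ 627.9 -151.2  109.5] F [ 0.1 -0.3 -1.9] w 22.6 q [-0.25  0.59  1.65  0.    0.91 -0.25]
shift [0.011 0.016 0.28 ] turn [-0.001  0.003 -0.   ]
```

View pics/s3.png

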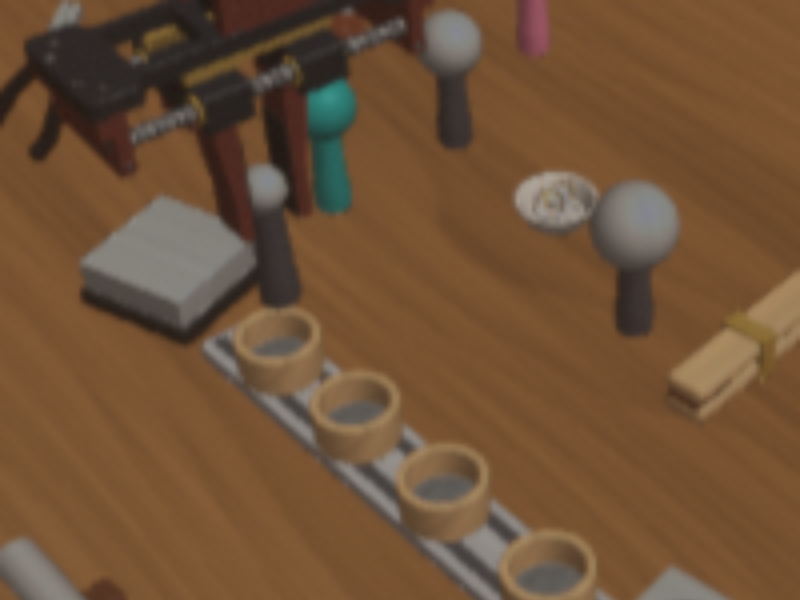

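View pics/w3.png

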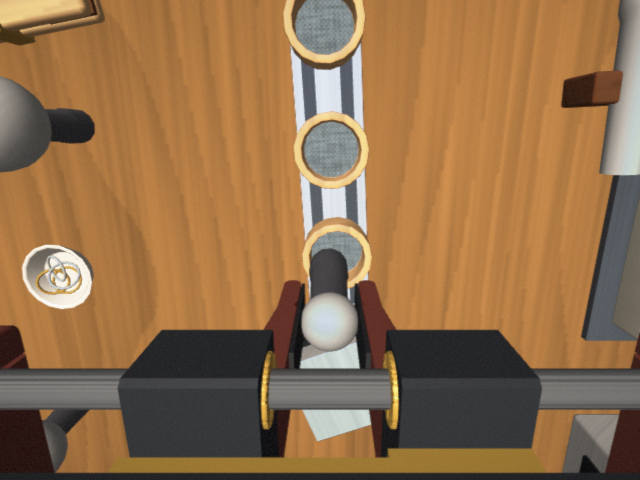

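Run:
```python
from h import *
o=ctrl.get_obs();im=ctrl.get_image('wrist')
for uv in [(338,253),(331,150),(324,25)]: print(np.round(wray(o,im,*uv,34),1))
print('ball',np.round(wray(o,im,330,322,o['ee_pos'][2]+18.5),1))
```

```text
[ 634.7 -153.    34. ]
[630.1 -87.8  34. ]
[626.2 -20.2  34. ]
ball [ 629.3 -152.3  130. ]
```

Run:
```python
from h import *
im=ctrl.get_image('scene')
for uv in [(229.3,234.3),(248.6,250.1),(270.3,269),(296.9,291.2)]: print(np.round(ray(im,*uv,34),1))
x0,y0=215,215
S=cv2.resize(im['pixels'][215:315,215:325],None,fx=7,fy=6,interpolation=cv2.INTER_CUBIC)
for x,y in [(629.5,-153.5),(625.5,-86.5),(622.5,-16.5),(618,61.5)]:
  for dx,c in ((0,(255,0,0)),(3,(0,0,255))):
    for t in np.linspace(0,6.28,50):
        p=proj(im,[x+dx+20.5*np.cos(t),y+20.5*np.sin(t),34]);cv2.circle(S,(int((p[0]-x0+.5)*7),int((p[1]-y0+.5)*6)),1,c,-1)
cv2.imwrite('pics/s4.png',S[:,:,::-1])
```

```text
[ 633.  -150.4   34. ]
[628.1 -84.8  34. ]
[624.8 -13.8  34. ]
[619.6  64.   34. ]
```

View pics/s4.png

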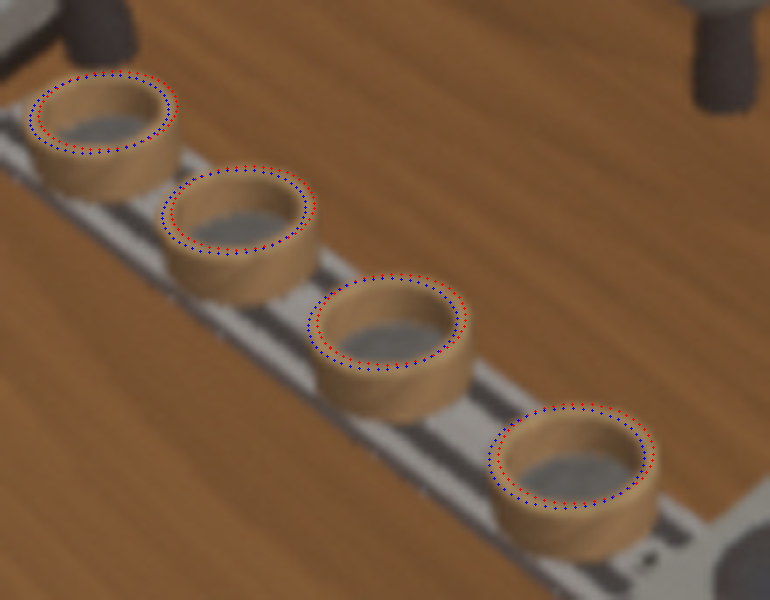

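move_arm --motion '[[[0.024,0.008,0],[0,0,0]],[[0.024,0.008,0.07],[0,0,0]],[[0.024,0.008,0.15],[0,0,0]],[[0.024,0.008,0.22],[0,0,0]],[[0.024,0.008,0.26],[0,0,0]]]'

```text
t: 7.65
ee_pos: [632.2, -153.8, 70.5]
orientation: [-3.141, 0.002, 0.003]
ft_force: [0.6, -0.5, -2.1]
width: 22.5
```

```bash
python3 go.py 632 -152.5 67.5;python3 - <<'E'
from h import *
im=ctrl.get_image('wrist');save(im,'w4')
im=ctrl.get_image('scene')
cv2.imwrite('pics/s5.png',cv2.resize(im['pixels'][170:290,180:340],(800,600))[:600,:,::-1])
E
```

```text
t 7.65 pos [ 632.2 -153.8   70.5] F [ 0.6 -0.5 -2.1] w 22.5 q [-0.26  0.65  1.65 -0.    0.84 -0.26]
shift [-0.001 -0.008  0.02 ] turn [-0.     0.002 -0.001]
```

View pics/s5.png

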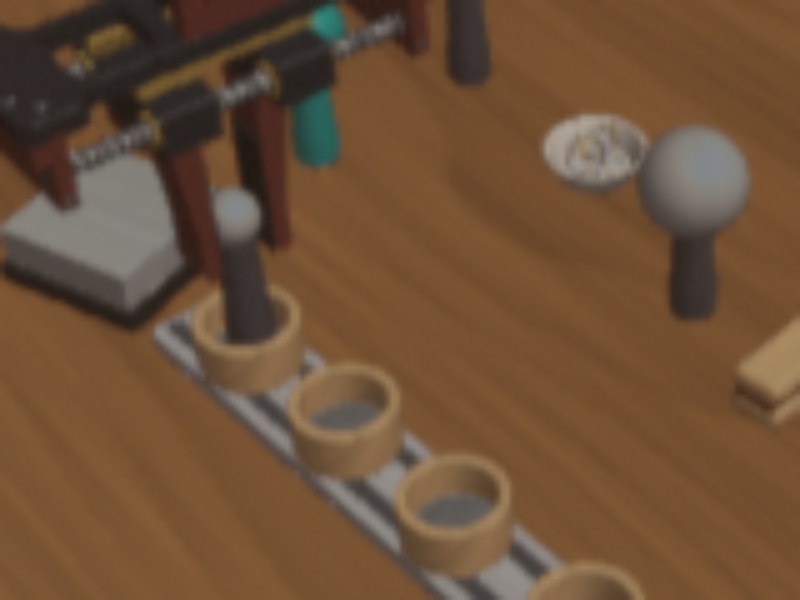

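View pics/w4.png

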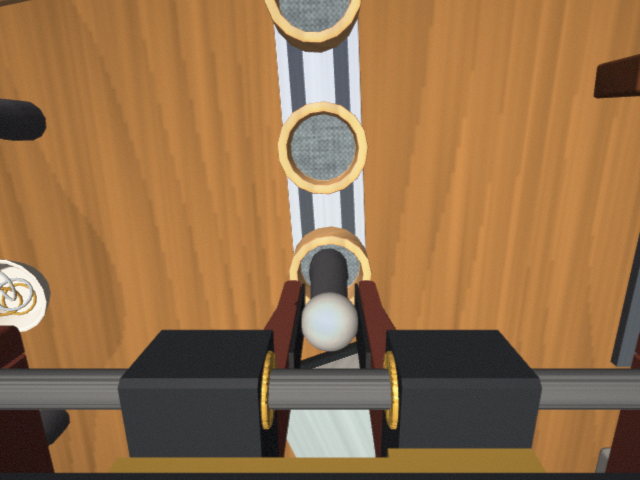

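move_arm --motion '[[[0,0,0.005],[0,0,0]],[[0,0,0.01],[0,0,0]],[[0,0,0.015],[0,0,0]],[[0,0,0.02],[0,0,0]],[[0,0,0.022],[0,0,0]]]'

```text
t: 8.38
ee_pos: [632.8, -153.9, 68.7]
orientation: [-3.142, 0.002, -0.0]
ft_force: [0.4, 1.1, -2.1]
width: 22.1
```

move_arm --motion '[[[0,0,0.003],[0,0,0]],[[0,0,0.006],[0,0,0]],[[0,0,0.009],[0,0,0]],[[0,0,0.012],[0,0,0]],[[0,0,0.012],[0,0,0]]]'

```text
t: 9.0
ee_pos: [633.1, -154.0, 67.5]
orientation: [3.141, -0.002, 0.001]
ft_force: [-2.1, 0.2, 5.1]
width: 22.6
```

move_arm --motion '[[[0,0,0],[0,0,0]],[[0,0,0],[0,0,0]],[[0,0,0],[0,0,0]],[[0,0,-0.1],[0,0,0]],[[0,0,-0.3],[0,0,0]]]' --gripper 0.7

```text
t: 9.62
ee_pos: [632.1, -153.7, 111.9]
orientation: [-3.141, 0.002, 0.004]
ft_force: [0.8, 0.7, 1.1]
width: 61.4
```

```bash
python3 go.py 433 83 140;python3 - <<'E'
from h import *
im=ctrl.get_image('scene')
cv2.imwrite('pics/s6.png',cv2.resize(im['pixels'][170:290,180:340],(800,600))[:600,:,::-1])
E
```

```text
t 9.625 pos [ 632.1 -153.7  111.9] F [0.8 0.7 1.1] w 61.4 q [-0.26  0.59  1.64 -0.    0.92 -0.26]
shift [-1.329 -1.577 -0.184] turn [-0.001  0.002 -0.001]
```

View pics/s6.png

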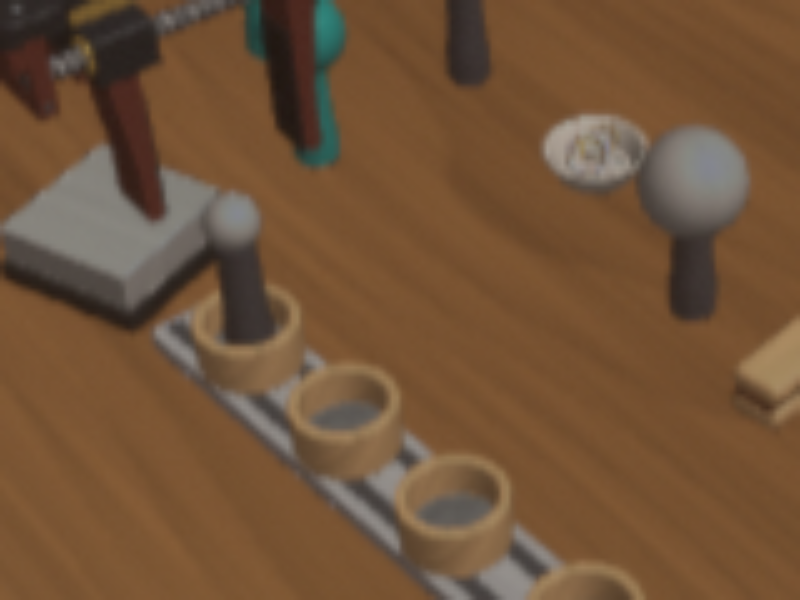

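move_arm --motion '[[[-0.05,-0.05,-0.2],[0,0,0]],[[-0.2,-0.25,-0.3],[0,0,0]],[[-0.45,-0.5,-0.3],[0,0,0]],[[-0.65,-0.77,-0.3],[0,0,0]],[[-0.85,-1,-0.3],[0,0,0]]]'

```text
t: 10.3
ee_pos: [504.8, -2.6, 157.7]
orientation: [-3.142, 0.002, -0.003]
ft_force: [-0.8, 0.8, 0.0]
width: 61.4
```

move_arm --motion '[[[-0.2,-0.22,0.02],[0,0,0]],[[-0.4,-0.44,0.04],[0,0,0]],[[-0.48,-0.56,0.06],[0,0,0]],[[-0.48,-0.57,0.06],[0,0,0]],[[-0.48,-0.57,0.06],[0,0,0]]]'

```text
t: 10.92
ee_pos: [434.6, 81.7, 148.4]
orientation: [-3.142, 0.001, -0.003]
ft_force: [-0.5, -0.7, 0.2]
width: 61.5
```

```bash
python3 go.py 433 83 51;python3 - <<'E'
from h import *
im=ctrl.get_image('wrist');save(im,'w5')
E
```

```text
t 10.925 pos [434.6  81.7 148.4] F [-0.5 -0.7  0.2] w 61.5 q [ 0.16  0.27  2.08 -0.    0.79  0.16]
shift [-0.012 -0.008  0.649] turn [-0.    -0.002 -0.001]
```

View pics/w5.png

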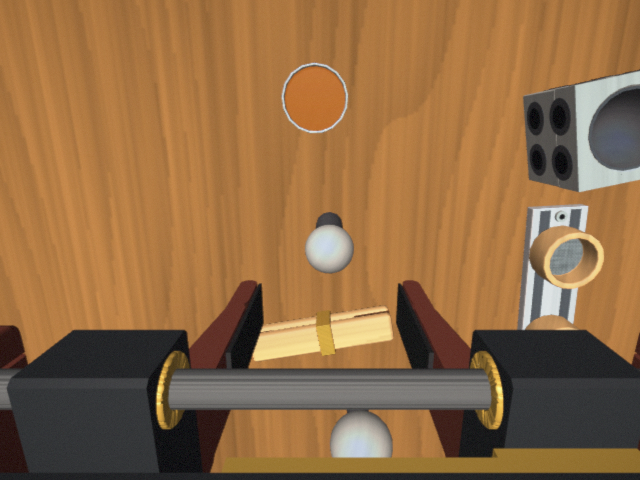

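Run:
```python
from h import *
o=ctrl.get_obs();im=ctrl.get_image('wrist')
print('ball',np.round(wray(o,im,330,248,70),1),o['ee_pos'])
```

```text
ball [434.8  83.6  70. ] [434.68153103  81.47377405 148.30015103]
```

move_arm --motion '[[[-0.003,-0.012,0.12],[0,0,0]],[[-0.003,-0.012,0.28],[0,0,0]],[[-0.003,-0.012,0.44],[0,0,0]],[[-0.003,-0.012,0.58],[0,0,0]],[[-0.003,-0.012,0.648],[0,0,0]]]'

```text
t: 11.65
ee_pos: [433.3, 83.0, 49.7]
orientation: [3.141, -0.004, -0.002]
ft_force: [0.1, 0.1, 0.6]
width: 61.4
```

move_arm --motion '[[[0,0,0],[0,0,0]],[[0,0,0],[0,0,0]],[[0,0,0],[0,0,0]],[[0,0,0],[0,0,0]],[[0,0,0],[0,0,0]]]' --gripper 0

```text
t: 12.28
ee_pos: [433.8, 83.8, 51.2]
orientation: [-3.141, 0.002, -0.002]
ft_force: [0.5, -1.0, 6.2]
width: 30.4
```

move_arm --motion '[[[0,0,0],[0,0,0]],[[0,0,-0.02],[0,0,0]],[[0,0,-0.06],[0,0,0]],[[0,0,-0.1],[0,0,0]],[[0,0,-0.1],[0,0,0]]]'

```text
t: 12.9
ee_pos: [433.5, 83.7, 66.1]
orientation: [-3.141, 0.002, -0.001]
ft_force: [-0.1, 0.5, -3.9]
width: 30.5
```

```bash
python3 go.py 628 -86 190
```

```text
t 12.9 pos [433.5  83.7  66.1] F [-0.1  0.5 -3.9] w 30.5 q [ 0.16  0.44  2.12 -0.    0.58  0.16]
shift [ 1.299  1.129 -0.825] turn [-0.    -0.001 -0.001]
```

move_arm --motion '[[[0,0,-0.15],[0,0,0]],[[0,0,-0.4],[0,0,0]],[[0.03,0.03,-0.65],[0,0,0]],[[0.15,0.13,-0.8],[0,0,0]],[[0.35,0.3,-0.82],[0,0,0]]]'

```text
t: 13.52
ee_pos: [486.5, 38.6, 190.5]
orientation: [-3.141, -0.0, -0.005]
ft_force: [0.1, -0.2, -3.1]
width: 30.6
```

move_arm --motion '[[[0.22,0.19,0],[0,0,0]],[[0.44,0.38,0],[0,0,0]],[[0.66,0.57,0],[0,0,0]],[[0.85,0.75,0],[0,0,0]],[[0.92,0.82,0],[0,0,0]]]'

```text
t: 14.15
ee_pos: [624.3, -86.0, 188.0]
orientation: [3.142, -0.004, -0.0]
ft_force: [-0.3, 0.4, -2.1]
width: 30.5
```

```bash
python3 go.py 628 -86 110
```

```text
t 14.15 pos [624.3 -86.  188. ] F [-0.3  0.4 -2.1] w 30.5 q [-0.16  0.47  1.64 -0.    1.03 -0.15]
shift [ 0.025 -0.     0.52 ] turn [ 0.     0.    -0.002]
```

move_arm --motion '[[[0.02,0,0.12],[0,0,0]],[[0.02,0,0.3],[0,0,0]],[[0.02,0,0.45],[0,0,0]],[[0.02,0,0.52],[0,0,0]],[[0.02,0,0.52],[0,0,0]]]'

```text
t: 14.78
ee_pos: [625.3, -83.8, 109.5]
orientation: [-3.141, 0.001, 0.004]
ft_force: [0.7, 0.1, -3.0]
width: 30.4
```

```bash
python3 go.py 628 -86 67.5;python3 - <<'E'
from h import *
im=ctrl.get_image('wrist');save(im,'w6')
im=ctrl.get_image('scene')
cv2.imwrite('pics/s7.png',cv2.resize(im['pixels'][170:290,180:340],(800,600))[:600,:,::-1])
E
```

```text
t 14.775 pos [625.3 -83.8 109.5] F [ 0.7  0.1 -3. ] w 30.4 q [-0.15  0.57  1.68  0.    0.89 -0.15]
shift [0.019 0.015 0.28 ] turn [-0.     0.002 -0.001]
```

View pics/s7.png

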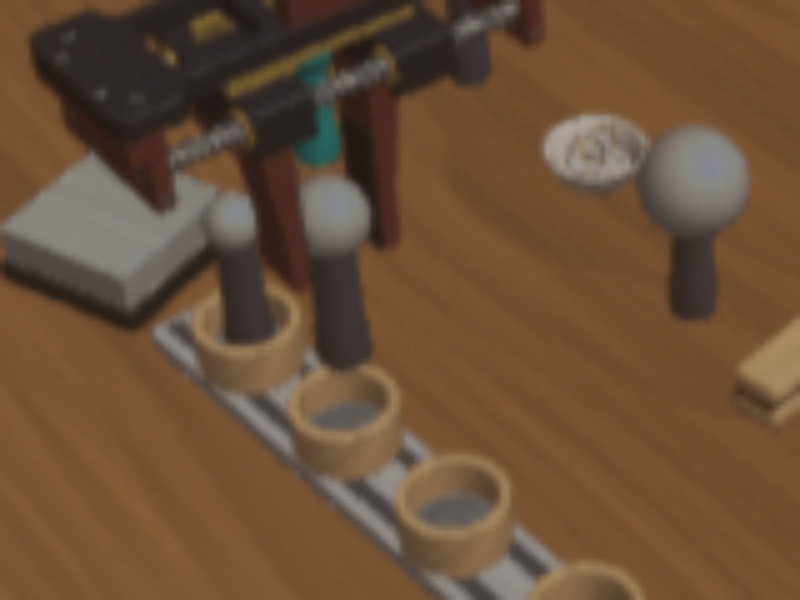

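View pics/w6.png

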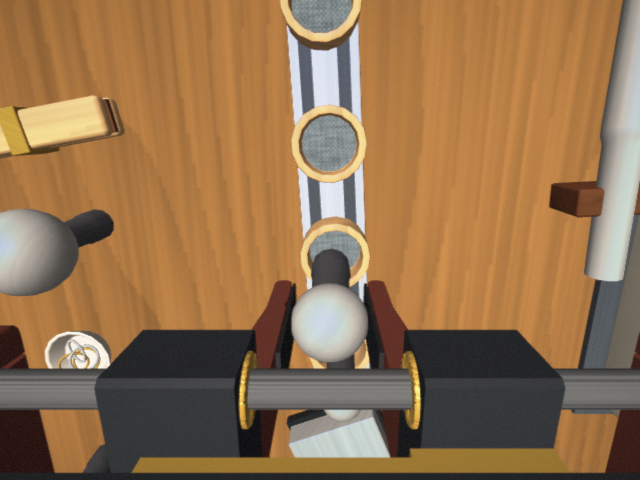

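move_arm --motion '[[[0.017,0.012,0],[0,0,0]],[[0.017,0.012,0.07],[0,0,0]],[[0.017,0.012,0.15],[0,0,0]],[[0.017,0.012,0.22],[0,0,0]],[[0.017,0.012,0.255],[0,0,0]]]'

```text
t: 15.5
ee_pos: [628.3, -86.3, 71.0]
orientation: [-3.141, 0.002, 0.003]
ft_force: [0.1, 0.1, -2.5]
width: 30.2
```

move_arm --motion '[[[0,0,0.006],[0,0,0]],[[0,0,0.012],[0,0,0]],[[0,0,0.018],[0,0,0]],[[0,0,0.024],[0,0,0]],[[0,0,0.028],[0,0,0]]]'

```text
t: 16.12
ee_pos: [629.1, -86.4, 68.3]
orientation: [3.142, -0.002, 0.0]
ft_force: [-0.3, -0.1, -3.0]
width: 30.7
```

```bash
python3 go.py 628 -86 67.5
```

```text
t 16.125 pos [629.1 -86.4  68.3] F [-0.3 -0.1 -3. ] w 30.7 q [-0.16  0.63  1.69 -0.    0.82 -0.15]
shift [-0.007 -0.003  0.005] turn [ 0.    -0.    -0.001]
```

move_arm --motion '[[[0,0,0.003],[0,0,0]],[[0,0,0.006],[0,0,0]],[[0,0,0.009],[0,0,0]],[[0,0,0.009],[0,0,0]],[[0,0,0.009],[0,0,0]]]'

```text
t: 16.75
ee_pos: [629.2, -86.5, 67.2]
orientation: [3.141, -0.002, 0.001]
ft_force: [-0.9, -0.3, 3.9]
width: 30.8
```

Contact on the cup floor; now release and lift away.

move_arm --motion '[[[0,0,0],[0,0,0]],[[0,0,0],[0,0,0]],[[0,0,0],[0,0,0]],[[0,0,-0.1],[0,0,0]],[[0,0,-0.3],[0,0,0]]]' --gripper 0.7

```text
t: 17.38
ee_pos: [628.2, -86.3, 111.9]
orientation: [-3.141, 0.002, 0.004]
ft_force: [0.1, 0.3, -0.2]
width: 61.2
```

```bash
python3 go.py 433 -276 150;python3 - <<'E'
from h import *
im=ctrl.get_image('scene')
cv2.imwrite('pics/s8.png',cv2.resize(im['pixels'][150:290,180:340],(685,600))[:600,:,::-1])
E
```

```text
t 17.375 pos [628.2 -86.3 111.9] F [ 0.1  0.3 -0.2] w 61.2 q [-0.16  0.57  1.67 -0.    0.9  -0.15]
shift [-1.301  1.266 -0.251] turn [-0.     0.002 -0.001]
```

View pics/s8.png

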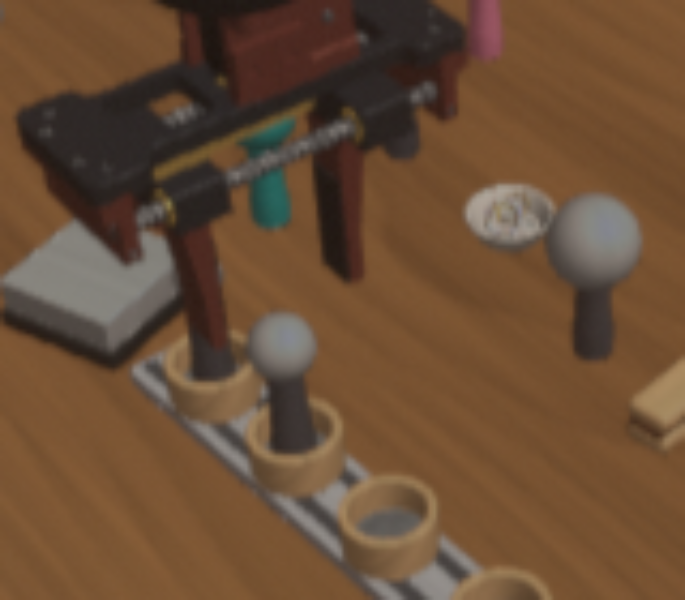

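move_arm --motion '[[[-0.03,0,-0.22],[0,0,0]],[[-0.2,0.18,-0.32],[0,0,0]],[[-0.45,0.42,-0.32],[0,0,0]],[[-0.7,0.67,-0.32],[0,0,0]],[[-0.95,0.92,-0.32],[0,0,0]]]'

```text
t: 18.05
ee_pos: [485.6, -225.3, 160.8]
orientation: [3.141, -0.001, 0.002]
ft_force: [1.0, -1.4, -1.0]
width: 61.5
```

move_arm --motion '[[[-0.2,0.2,0.02],[0,0,0]],[[-0.34,0.34,0.06],[0,0,0]],[[-0.35,0.345,0.06],[0,0,0]],[[-0.35,0.345,0.06],[0,0,0]],[[-0.35,0.345,0.06],[0,0,0]]]'

```text
t: 18.68
ee_pos: [434.8, -275.4, 151.2]
orientation: [3.141, -0.0, 0.001]
ft_force: [-0.2, 0.1, 0.1]
width: 61.7
```

```bash
python3 go.py 433 -276 51;python3 - <<'E'
from h import *
im=ctrl.get_image('wrist');save(im,'w7')
E
```

```text
t 18.675 pos [ 434.8 -275.4  151.2] F [-0.2  0.1  0.1] w 61.7 q [-0.59  0.36  1.93  0.    0.85 -0.59]
shift [-0.012  0.003  0.668] turn [ 0.    -0.001 -0.   ]
```

View pics/w7.png

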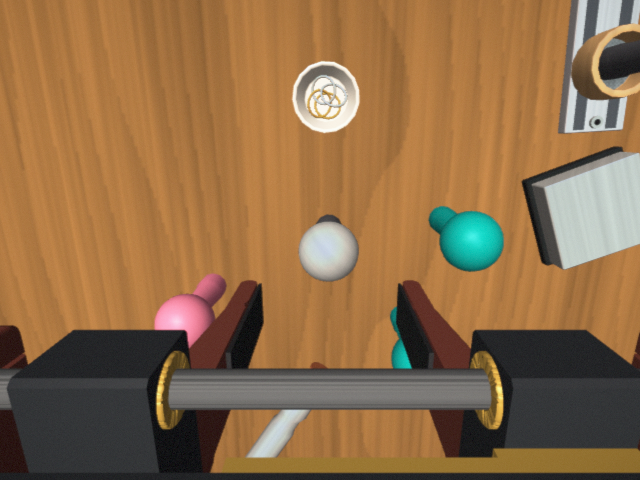

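Run:
```python
from h import *
o=ctrl.get_obs();im=ctrl.get_image('wrist')
print('ball',np.round(wray(o,im,329,250.5,70),1),o['ee_pos'])
print('teal',np.round(wray(o,im,471,241,70),1),'pink',np.round(wray(o,im,185,322,70),1))
```

```text
ball [ 434.1 -275.9   70. ] [ 434.67635899 -275.37200892  151.08794893]
teal [ 527.  -269.4   70. ] pink [ 333.9 -327.9   70. ]
```

move_arm --motion '[[[-0.004,0.003,0.12],[0,0,0]],[[-0.004,0.003,0.28],[0,0,0]],[[-0.004,0.003,0.44],[0,0,0]],[[-0.004,0.003,0.58],[0,0,0]],[[-0.004,0.003,0.667],[0,0,0]]]'

```text
t: 19.4
ee_pos: [433.3, -275.8, 49.8]
orientation: [-3.141, 0.001, 0.001]
ft_force: [-0.0, 1.2, 0.3]
width: 61.6
```

move_arm --motion '[[[0,0,0],[0,0,0]],[[0,0,0],[0,0,0]],[[0,0,0],[0,0,0]],[[0,0,0],[0,0,0]],[[0,0,0],[0,0,0]]]' --gripper 0

```text
t: 20.02
ee_pos: [433.8, -276.7, 51.5]
orientation: [3.141, -0.002, 0.002]
ft_force: [1.1, -0.0, 5.4]
width: 38.9
```

move_arm --motion '[[[0,0,0],[0,0,0]],[[0,0,-0.02],[0,0,0]],[[0,0,-0.06],[0,0,0]],[[0,0,-0.1],[0,0,0]],[[0,0,-0.1],[0,0,0]]]'

```text
t: 20.65
ee_pos: [433.4, -276.5, 66.3]
orientation: [3.141, -0.002, 0.001]
ft_force: [0.8, 0.6, -4.8]
width: 38.6
```

```bash
python3 go.py 624.5 -16.5 200
```

```text
t 20.65 pos [ 433.4 -276.5   66.3] F [ 0.8  0.6 -4.8] w 38.6 q [-0.59  0.51  1.96 -0.    0.67 -0.59]
shift [ 1.272 -1.735 -0.892] turn [ 0.    -0.001 -0.001]
```

move_arm --motion '[[[0,0,-0.15],[0,0,0]],[[0,0,-0.4],[0,0,0]],[[0.02,-0.03,-0.65],[0,0,0]],[[0.1,-0.15,-0.82],[0,0,0]],[[0.23,-0.33,-0.89],[0,0,0]]]'

```text
t: 21.28
ee_pos: [468.3, -227.1, 200.9]
orientation: [3.14, -0.004, 0.003]
ft_force: [0.9, -0.0, -4.6]
width: 38.8
```

move_arm --motion '[[[0.16,-0.22,0],[0,0,0]],[[0.33,-0.45,0],[0,0,0]],[[0.5,-0.68,0],[0,0,0]],[[0.65,-0.9,0],[0,0,0]],[[0.73,-1,0],[0,0,0]]]'

```text
t: 21.9
ee_pos: [577.9, -75.4, 198.9]
orientation: [-3.141, -0.001, 0.001]
ft_force: [-0.4, -0.5, -4.2]
width: 38.8
```

```bash
python3 go.py 624.5 -16.5 180
```

```text
t 21.9 pos [577.9 -75.4 198.9] F [-0.4 -0.5 -4.2] w 38.8 q [-0.15  0.39  1.74  0.    1.01 -0.15]
shift [ 0.311 -0.392  0.126] turn [-0.     0.001  0.001]
```

move_arm --motion '[[[0.16,-0.2,0],[0,0,0]],[[0.29,-0.36,0.05],[0,0,0]],[[0.31,-0.392,0.23],[0,0,0]],[[0.31,-0.392,0.45],[0,0,0]],[[0.31,-0.392,0.58],[0,0,0]]]'

```text
t: 22.52
ee_pos: [622.7, -18.7, 110.3]
orientation: [3.142, -0.002, -0.005]
ft_force: [0.3, -0.1, -4.9]
width: 38.8
```

```bash
python3 go.py 624.5 -16.5 67.5;python3 - <<'E'
from h import *
im=ctrl.get_image('wrist');save(im,'w8')
im=ctrl.get_image('scene')
cv2.imwrite('pics/s9.png',cv2.resize(im['pixels'][170:310,200:360],(685,600))[:600,:,::-1])
E
```

```text
t 22.525 pos [622.7 -18.7 110.3] F [ 0.3 -0.1 -4.9] w 38.8 q [-0.05  0.56  1.7  -0.    0.88 -0.05]
shift [ 0.013 -0.014  0.285] turn [ 0.     0.003 -0.001]
```

View pics/s9.png

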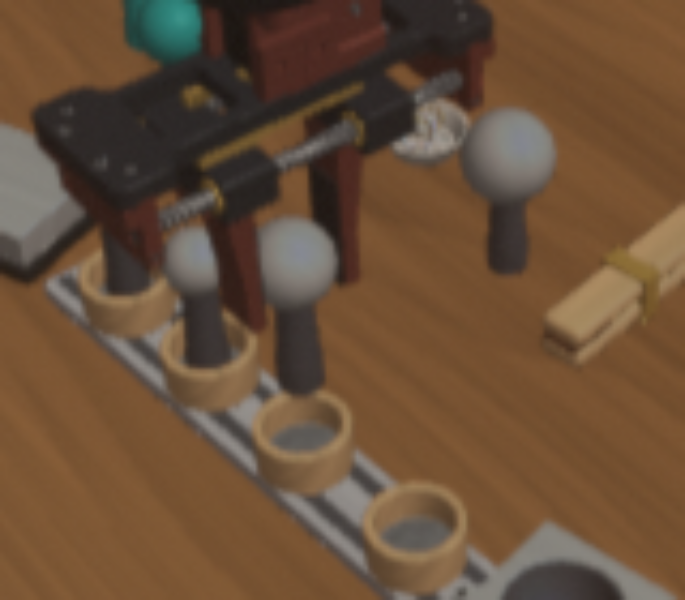

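View pics/w8.png

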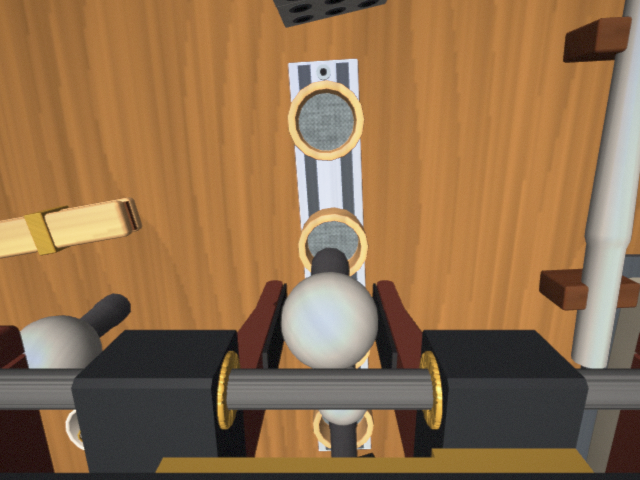

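move_arm --motion '[[[0.012,-0.013,0],[0,0,0]],[[0.012,-0.013,0.07],[0,0,0]],[[0.012,-0.013,0.15],[0,0,0]],[[0.012,-0.013,0.22],[0,0,0]],[[0.012,-0.013,0.26],[0,0,0]]]'

```text
t: 23.25
ee_pos: [625.3, -16.3, 72.2]
orientation: [-3.142, 0.002, 0.002]
ft_force: [0.1, 0.3, -4.8]
width: 38.9
```

move_arm --motion '[[[0,0,0.006],[0,0,0]],[[0,0,0.012],[0,0,0]],[[0,0,0.018],[0,0,0]],[[0,0,0.023],[0,0,0]],[[0,0,0.028],[0,0,0]]]'

```text
t: 23.88
ee_pos: [625.9, -16.4, 69.2]
orientation: [3.142, -0.002, 0.0]
ft_force: [-0.8, -1.1, -4.3]
width: 38.7
```

```bash
python3 go.py 624.5 -16.5 67.5
```

```text
t 23.875 pos [625.9 -16.4  69.2] F [-0.8 -1.1 -4.3] w 38.7 q [-0.05  0.62  1.71 -0.    0.81 -0.04]
shift [-0.009  0.001  0.011] turn [ 0.    -0.    -0.001]
```

move_arm --motion '[[[0,0,0.004],[0,0,0]],[[0,0,0.008],[0,0,0]],[[0,0,0.012],[0,0,0]],[[0,0,0.012],[0,0,0]],[[0,0,0.012],[0,0,0]]]'

```text
t: 24.5
ee_pos: [625.9, -16.3, 67.5]
orientation: [-3.142, 0.002, -0.0]
ft_force: [-0.5, 0.4, -1.5]
width: 38.8
```

move_arm --motion '[[[0,0,0.002],[0,0,0]],[[0,0,0.004],[0,0,0]],[[0,0,0.004],[0,0,0]],[[0,0,0.004],[0,0,0]],[[0,0,0.004],[0,0,0]]]'

```text
t: 25.12
ee_pos: [626.1, -16.3, 67.5]
orientation: [3.142, -0.002, 0.001]
ft_force: [-3.0, 0.9, 5.6]
width: 38.4
```

move_arm --motion '[[[0,0,0],[0,0,0]],[[0,0,0],[0,0,0]],[[0,0,0],[0,0,0]],[[0,0,-0.1],[0,0,0]],[[0,0,-0.3],[0,0,0]]]' --gripper 0.7

```text
t: 25.75
ee_pos: [625.1, -16.3, 111.8]
orientation: [-3.142, 0.002, 0.003]
ft_force: [-0.4, 0.7, -0.1]
width: 61.2
```

```bash
python3 go.py 458.5 -73.5 160;python3 - <<'E'
from h import *
im=ctrl.get_image('scene')
cv2.imwrite('pics/s10.png',cv2.resize(im['pixels'][170:310,200:360],(685,600))[:600,:,::-1])
E
```

```text
t 25.75 pos [625.1 -16.3 111.8] F [-0.4  0.7 -0.1] w 61.2 q [-0.05  0.56  1.7  -0.    0.89 -0.04]
shift [-1.111  0.382 -0.319] turn [-0.     0.002 -0.001]
```

View pics/s10.png

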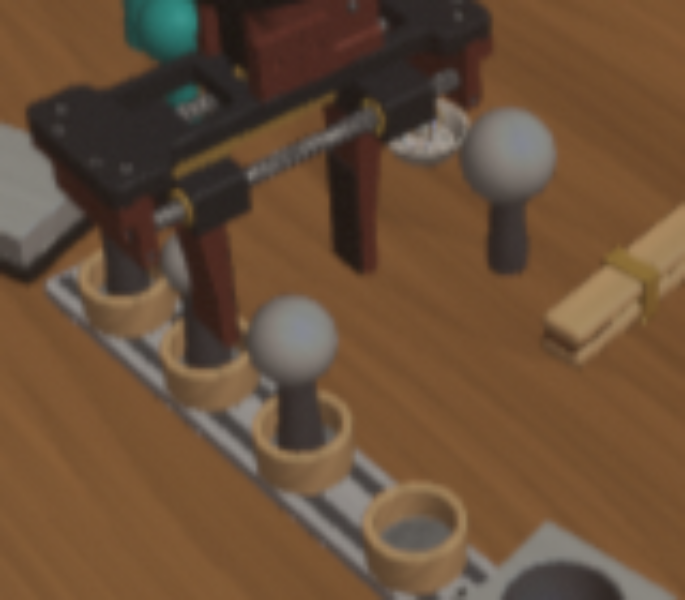

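move_arm --motion '[[[-0.03,0,-0.22],[0,0,0]],[[-0.2,0.05,-0.32],[0,0,0]],[[-0.5,0.15,-0.32],[0,0,0]],[[-0.8,0.26,-0.32],[0,0,0]],[[-1,0.37,-0.32],[0,0,0]]]' --gripper 0.85

```text
t: 26.42
ee_pos: [474.0, -72.0, 160.3]
orientation: [3.141, -0.002, 0.001]
ft_force: [1.4, -0.1, 0.6]
width: 74.3
```

move_arm --motion '[[[-0.1,0.01,0],[0,0,0]],[[-0.1,0.01,0],[0,0,0]],[[-0.1,0.01,0],[0,0,0]],[[-0.1,0.01,0],[0,0,0]],[[-0.1,0.01,0],[0,0,0]]]'

```text
t: 27.05
ee_pos: [461.2, -72.9, 159.5]
orientation: [-3.142, 0.001, 0.0]
ft_force: [0.2, -0.6, -0.2]
width: 75.3
```

```bash
python3 go.py 458.5 -73.5 51;python3 - <<'E'
from h import *
im=ctrl.get_image('wrist');save(im,'w9')
E
```

```text
t 27.05 pos [461.2 -72.9 159.5] F [ 0.2 -0.6 -0.2] w 75.3 q [-0.18  0.29  2.02  0.    0.83 -0.18]
shift [-0.018  0.004  0.723] turn [-0.     0.    -0.001]
```

View pics/w9.png

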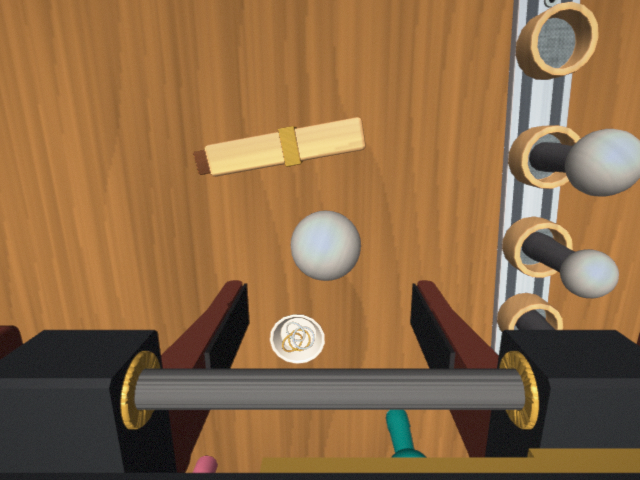

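Run:
```python
from h import *
o=ctrl.get_obs();im=ctrl.get_image('wrist')
print('ball',np.round(wray(o,im,326,245,70),1),o['ee_pos'])
```

```text
ball [458.4 -72.1  70. ] [461.11829097 -72.95865314 159.52600712]
```

move_arm --motion '[[[-0.015,-0.003,0.12],[0,0,0]],[[-0.015,-0.003,0.3],[0,0,0]],[[-0.015,-0.003,0.48],[0,0,0]],[[-0.015,-0.003,0.64],[0,0,0]],[[-0.015,-0.003,0.722],[0,0,0]]]'

```text
t: 27.78
ee_pos: [458.0, -72.6, 50.3]
orientation: [-3.141, 0.002, 0.002]
ft_force: [-0.9, -0.5, 0.4]
width: 75.1
```

move_arm --motion '[[[0,0,0],[0,0,0]],[[0,0,0],[0,0,0]],[[0,0,0],[0,0,0]],[[0,0,0],[0,0,0]],[[0,0,0],[0,0,0]]]' --gripper 0

```text
t: 28.4
ee_pos: [459.1, -72.8, 52.1]
orientation: [3.141, -0.002, 0.002]
ft_force: [-1.2, 0.7, 6.1]
width: 47.1
```

move_arm --motion '[[[0,0,0],[0,0,0]],[[0,0,-0.02],[0,0,0]],[[0,0,-0.06],[0,0,0]],[[0,0,-0.1],[0,0,0]],[[0,0,-0.1],[0,0,0]]]'

```text
t: 29.02
ee_pos: [458.7, -72.8, 66.8]
orientation: [3.141, -0.002, 0.001]
ft_force: [0.1, 0.6, -6.2]
width: 47.0
```

```bash
python3 go.py 620 62.5 200
```

```text
t 29.025 pos [458.7 -72.8  66.8] F [ 0.1  0.6 -6.2] w 47.0 q [-0.18  0.46  2.07 -0.    0.61 -0.18]
shift [ 1.075 -0.903 -0.887] turn [ 0.    -0.001 -0.001]
```

move_arm --motion '[[[0,0,-0.12],[0,0,0]],[[0,0,-0.34],[0,0,0]],[[0,-0.02,-0.58],[0,0,0]],[[0.08,-0.12,-0.78],[0,0,0]],[[0.2,-0.26,-0.85],[0,0,0]]]'

```text
t: 29.65
ee_pos: [489.2, -33.7, 195.7]
orientation: [3.141, -0.003, 0.004]
ft_force: [0.3, 0.3, -5.7]
width: 46.9
```

move_arm --motion '[[[0.16,-0.14,0],[0,0,0]],[[0.35,-0.29,0],[0,0,0]],[[0.54,-0.44,0],[0,0,0]],[[0.72,-0.56,0],[0,0,0]],[[0.83,-0.63,0],[0,0,0]]]'

```text
t: 30.28
ee_pos: [613.8, 61.6, 193.2]
orientation: [-3.142, 0.001, 0.001]
ft_force: [-1.1, 0.7, -5.4]
width: 46.5
```

```bash
python3 go.py 620 62.5 110
```

```text
t 30.275 pos [613.8  61.6 193.2] F [-1.1  0.7 -5.4] w 46.5 q [0.08 0.45 1.67 0.   1.03 0.08]
shift [ 0.042 -0.006  0.554] turn [-0.     0.001 -0.   ]
```

move_arm --motion '[[[0.03,-0.003,0.1],[0,0,0]],[[0.03,-0.003,0.27],[0,0,0]],[[0.03,-0.003,0.43],[0,0,0]],[[0.03,-0.003,0.52],[0,0,0]],[[0.03,-0.003,0.53],[0,0,0]]]'

```text
t: 30.9
ee_pos: [616.3, 60.6, 112.9]
orientation: [3.141, -0.002, -0.005]
ft_force: [-0.7, -0.6, -5.6]
width: 47.1
```

```bash
python3 go.py 620 62.5 67.5;python3 - <<'E'
from h import *
im=ctrl.get_image('wrist');save(im,'w10')
im=ctrl.get_image('scene')
cv2.imwrite('pics/s11.png',cv2.resize(im['pixels'][190:330,220:380],(685,600))[:600,:,::-1])
E
```

```text
t 30.9 pos [616.3  60.6 112.9] F [-0.7 -0.6 -5.6] w 47.1 q [ 0.08  0.55  1.71 -0.    0.88  0.08]
shift [ 0.026 -0.013  0.302] turn [ 0.     0.003 -0.001]
```

View pics/s11.png

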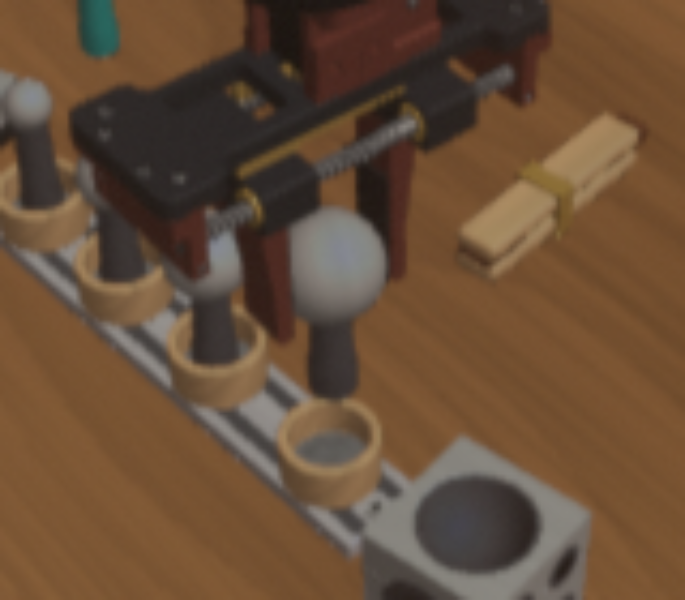

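View pics/w10.png

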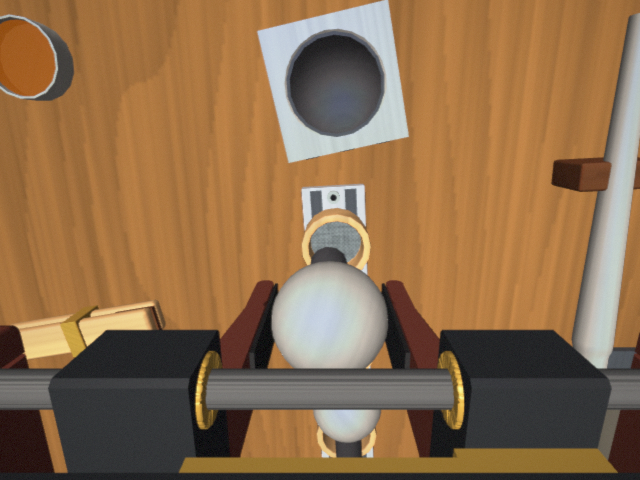

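move_arm --motion '[[[0.022,-0.012,0],[0,0,0]],[[0.022,-0.012,0.07],[0,0,0]],[[0.022,-0.012,0.15],[0,0,0]],[[0.022,-0.012,0.22],[0,0,0]],[[0.022,-0.012,0.265],[0,0,0]]]'

```text
t: 31.62
ee_pos: [620.4, 62.8, 73.4]
orientation: [3.141, -0.002, -0.002]
ft_force: [0.5, -0.6, -5.3]
width: 46.7
```

move_arm --motion '[[[0,0,0.006],[0,0,0]],[[0,0,0.012],[0,0,0]],[[0,0,0.018],[0,0,0]],[[0,0,0.023],[0,0,0]],[[0,0,0.028],[0,0,0]]]'

```text
t: 32.25
ee_pos: [621.1, 62.8, 70.6]
orientation: [-3.142, 0.002, -0.001]
ft_force: [0.8, -0.5, -5.3]
width: 46.7
```

```bash
python3 go.py 620 62.5 67.5
```

```text
t 32.25 pos [621.1  62.8  70.6] F [ 0.8 -0.5 -5.3] w 46.7 q [0.08 0.62 1.71 0.   0.81 0.08]
shift [-0.007  0.002  0.021] turn [-0.    -0.    -0.001]
```

move_arm --motion '[[[0,0,0.004],[0,0,0]],[[0,0,0.008],[0,0,0]],[[0,0,0.012],[0,0,0]],[[0,0,0.015],[0,0,0]],[[0,0,0.017],[0,0,0]]]'

```text
t: 32.88
ee_pos: [621.0, 62.9, 68.2]
orientation: [-3.142, 0.002, 0.0]
ft_force: [-1.8, 0.1, -0.7]
width: 46.8
```

move_arm --motion '[[[0,0,0.002],[0,0,0]],[[0,0,0.003],[0,0,0]],[[0,0,0.003],[0,0,0]],[[0,0,0.003],[0,0,0]],[[0,0,0.003],[0,0,0]]]'

```text
t: 33.5
ee_pos: [621.0, 62.9, 68.1]
orientation: [-3.142, 0.002, -0.0]
ft_force: [-3.3, 0.2, 3.6]
width: 46.9
```

move_arm --motion '[[[0,0,0],[0,0,0]],[[0,0,0],[0,0,0]],[[0,0,0],[0,0,0]],[[0,0,-0.1],[0,0,0]],[[0,0,-0.3],[0,0,0]]]' --gripper 0.85

```text
t: 34.12
ee_pos: [620.2, 62.8, 112.6]
orientation: [3.141, -0.002, -0.003]
ft_force: [0.8, 0.5, 1.0]
width: 74.6
```

move_arm --motion '[[[0,0,-0.2],[0,0,0]],[[-0.1,0,-0.4],[0,0,0]],[[-0.4,0,-0.5],[0,0,0]],[[-0.7,0,-0.5],[0,0,0]],[[-1,0,-0.5],[0,0,0]]]'

```text
t: 34.75
ee_pos: [470.0, 63.1, 188.6]
orientation: [-3.141, 0.002, -0.003]
ft_force: [-0.0, 0.4, 0.4]
width: 74.6
```

move_arm --motion '[[[-0.2,-0.1,0],[0,0,0]],[[-0.4,-0.2,0],[0,0,0]],[[-0.4,-0.3,0],[0,0,0]],[[-0.4,-0.5,0],[0,0,0]],[[-0.4,-0.5,0],[0,0,0]]]'

```text
t: 35.38
ee_pos: [412.7, 139.7, 188.2]
orientation: [-3.141, -0.002, -0.004]
ft_force: [-0.0, -0.5, -0.2]
width: 74.8
```

Run:
```python
from meas import *
ims={c:ctrl.get_image(c) for c in('scene','top')}
cv2.imwrite('pics/s12.png',cv2.resize(ims['scene']['pixels'][190:330,200:360],(685,600))[:,:,::-1])
cv2.imwrite('pics/t12.png',cv2.resize(ims['top']['pixels'][140:240,190:400],(800,380))[:,:,::-1])
for n in ('top','scene'):
  for d in ctrl.pinpoint(n,'punch_48'): print(n,np.round(d['location'],1),round(d['p'],2))
print(ctrl.get_obs()['t'],ctrl.get_obs()['ee_pos'])
```

```text
top [ 521.5 -274.1    1.8] 0.93
top [ 335.2 -325.2    1.6] 0.81
top [ 632.6 -151.4   12.8] 0.73
top [621.1  67.1  15.1] 0.71
top [626.4 -86.1  12. ] 0.66
top [629.8 -15.6  16.4] 0.56
top [ 4.998e+02 -3.553e+02  4.000e-01] 0.55
top [ 632.  -156.1   10.5] 0.32
scene [628.8 -82.   15.1] 0.95
scene [622.2  65.5  11.9] 0.93
scene [626.3 -12.8  12.4] 0.91
scene [ 530.3 -269.1   -1.1] 0.77
scene [ 5.021e+02 -3.534e+02 -4.000e-01] 0.62
scene [ 329.2 -327.4    1.4] 0.52
35.575 [411.4170201  137.68233671 187.46009105]
```

View pics/s12.png

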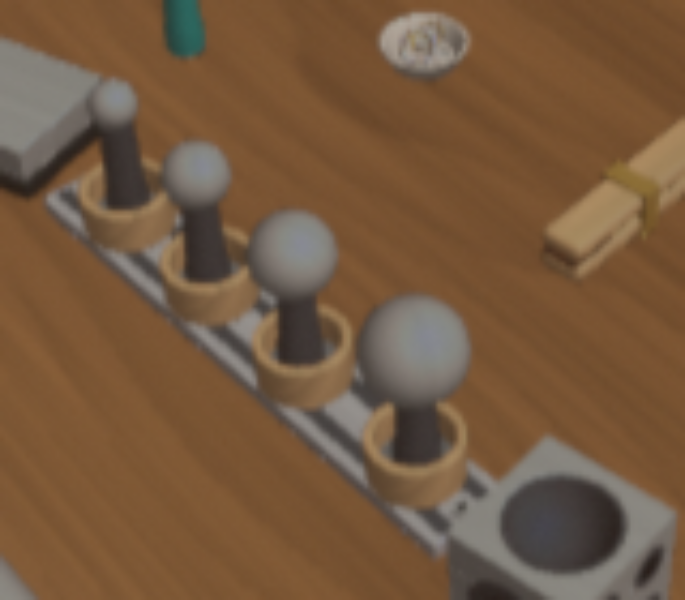

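View pics/t12.png

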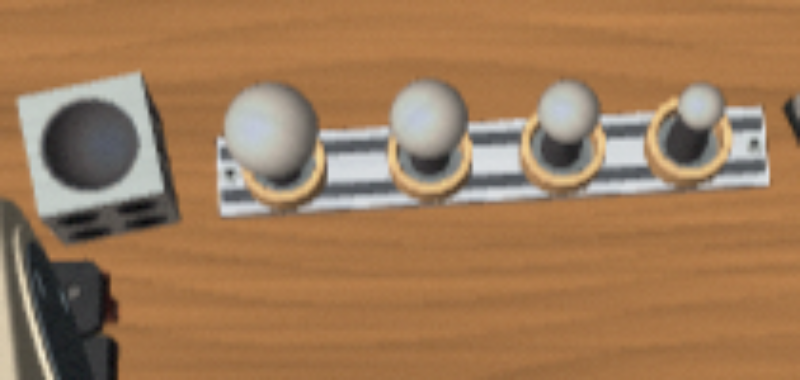

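Both views show the four punches standing ball up, one in each cup. They run from the largest beside the block to the smallest at the far end. The gripper is clear, so I'm handing in.

```bash
python3 -c "
from h import *
print(ctrl.close_job())"
```

```text
the job is handed in; nothing more can be done
None
```

All four punches stand upright, ball up, one in each cup. From the doming block outward they run 48, 40, 32, 24 mm. I handed the job in at about 36 s of the 112 s allowed, with no reported wrist force above about 7 N.

**Last checks:** The final scene and top pictures show every shank inside its cup. The networks put each punch's foot within about 5 mm of its cup centre in at least one view. The arm was clear of everything, and I moved none of the pink or turquoise look-alikes.

**What disagreed:**
- **Cup positions:** the top and wrist cameras differed by 4–5 mm across the rail, and the scene camera fell between them. I aimed in between and checked each placing in the pictures.
- **Smallest punch:** in the final scene view the network did not report punch_24. The top view did, and it shows clearly in both pictures.
- **Grip width:** the gripper read 1–1.5 mm under each ball's diameter, but no punch slipped.

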